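Open one side of the camera clamp

TASK

On the two-sided bench clamp, open the jaw on the side of the camera with the long lens, so that camera can be taken out later: press down the black release plate on that jaw with the fingertips and, keeping it pressed, push the jaw outward along its bar all the way to the end stop, then let the release come up and move clear. Do not grasp or lift anything, and leave both cameras, the other jaw and everything else where they are.

Things in the scene. Friction and masses are not known exactly. Their poses are not given: they have to be found in the camera images.
- clamp: two-sided quick clamp, 490 mm long, 110 mm wide base plate 10 mm thick; steel bar along its length with a grey fixed block (40 mm long, top 100 mm above the bench) in the middle, a camera on a seat on either side of the block and a sliding jaw beyond each camera. Its frame: origin at the centre of the clamp's underside on the bench, y along the bar, z up; the clamp is screwed down and is the same both ways round.
- camera_long: dark square camera, 48 x 48 x 44 mm, lens up, with a long black lens (38 mm diameter, 38 mm long; 82 mm tall in all), loose, standing on one of the two seats 48 mm above the bench, 47 mm from the clamp's centre along its y, either side. Origin at the centre of its underside, z up
- camera_bare: the same camera body without a lens, only a steel mount ring 32 mm in diameter, 6 mm high (50 mm tall in all), loose, on the other seat. Origin at the centre of its underside
- jaw_left (a joint): slide of the jaw on the +y side of the clamp, m: 0 = closed, grows as the jaw is pushed outward along the clamp's +y direction, 0.075 = fully open against the end stop; starts 0 to 0.018. It slides with about 3 N of drag (plus a little more with speed) once its release is held down; with the release up, saw teeth under the bar (6 mm pitch) stop it after at most 6 mm of outward push, while inward it can be pushed freely
- jaw_right (a joint): slide of the jaw on the -y side of the clamp, m: 0 = closed, grows as the jaw is pushed outward along the clamp's -y direction, 0.075 = fully open against the end stop; starts 0 to 0.018. It slides with about 3 N of drag (plus a little more with speed) once its release is held down; with the release up, saw teeth under the bar (6 mm pitch) stop it after at most 6 mm of outward push, while inward it can be pushed freely
- release_left (a joint): travel of the release plate of the jaw on the +y side, m: 0 = up, 0.010 = pressed right down on its stop. A spring returns it: about 2 N to start, 4.5 N at the bottom. The ratchet is free when it is more than 4 mm down (6 to 10 mm is sure) and catches again as soon as the plate is let up, so it must stay pressed while the jaw is pushed. At the start it may rest up to 4 mm down on a tooth. It rides on the jaw
- release_right (a joint): travel of the release plate of the jaw on the -y side, m: 0 = up, 0.010 = pressed right down on its stop. A spring returns it: about 2 N to start, 4.5 N at the bottom. The ratchet is free when it is more than 4 mm down (6 to 10 mm is sure) and catches again as soon as the plate is let up, so it must stay pressed while the jaw is pushed. At the start it may rest up to 4 mm down on a tooth. It rides on the jaw
- release_left_top (a point): centre of the top face of the release plate of the +y jaw: a ribbed black plate 60 mm across the bar and 46 mm along it, level, 66 mm above the bench when up. It is the floor of a pocket 50 mm long, open above and at both sides, between the jaw plate (12 mm thick, top 103 mm above the bench) on the inner side and the push wall on the outer side. This point moves with the plate
- release_right_top (a point): centre of the top face of the release plate of the -y jaw: a ribbed black plate 60 mm across the bar and 46 mm along it, level, 66 mm above the bench when up. It is the floor of a pocket 50 mm long, open above and at both sides, between the jaw plate (12 mm thick, top 103 mm above the bench) on the inner side and the push wall on the outer side. This point moves with the plate
- jaw_left_wall (a point): centre of the +y jaw's push wall, on its inner face, 25 mm outward of the release plate's centre and 78 mm above the bench; it lies 138 mm plus the jaw's joint value from the clamp's centre along the bar: grey wall 60 mm across the bar, 14 mm thick, its top 90 mm above the bench. A fingertip standing on the release plate and moved outward meets this face and pushes the jaw
- jaw_right_wall (a point): centre of the -y jaw's push wall, on its inner face, 25 mm outward of the release plate's centre and 78 mm above the bench; it lies 138 mm plus the jaw's joint value from the clamp's centre along the bar: grey wall 60 mm across the bar, 14 mm thick, its top 90 mm above the bench. A fingertip standing on the release plate and moved outward meets this face and pushes the jaw
- spare_lens: spare black lens standing on the bench beside the clamp, 40 mm diameter, 45 mm high, loose; origin under its centre
- screw_jar: small clear jar with a steel cap beside the clamp, 44 mm diameter, 45 mm high, loose; origin under its centre
- screwdriver: screwdriver lying beyond the clamp, 160 mm long along its x, loose
- mouse: grey computer mouse beyond the clamp, 100 x 58 x 32 mm, loose; origin under its centre
- power_brick: black power brick at the left of the bench, 150 x 66 x 36 mm, loose; origin under its centre
- stand: dark camera stand at the right of the bench: round foot 96 mm in diameter and a rod, 224 mm high, loose; origin under its centre
- parts_carton: small closed carton at the right of the bench, 120 x 90 x 50 mm, loose; origin under its centre
Not all that is in view belongs to the job. Leave any blue look-alike of the camera_long alone.

How it is judged:
On the way, in this order (a step that is already met when the one before it is completed fails the run):
1. the release on the jaw beside the long-lens camera is pressed down (more than 5 mm), with the jaw not yet pushed back (((y of camera_long in the frame of clamp above 0 m and value of joint release_left above 0.005 m and value of joint jaw_left below 0.035 m and distance between the grasp point and release_left_top below 0.12 m) or (not (y of camera_long in the frame of clamp above 0 m) and value of joint release_right above 0.005 m and value of joint jaw_right below 0.035 m and distance between the grasp point and release_right_top below 0.12 m))), for 0.1 s.
2. with the release held down, that jaw is pushed more than 45 mm from closed (((y of camera_long in the frame of clamp above 0 m and value of joint jaw_left above 0.045 m and value of joint release_left above 0.004 m) or (not (y of camera_long in the frame of clamp above 0 m) and value of joint jaw_right above 0.045 m and value of joint release_right above 0.004 m))), for 0.05 s.
At the end, for the whole second after the job is handed in: The jaw beside the long-lens camera is within 5 mm of its end stop, its release is up again (less than 3 mm down); the other jaw is within 10 mm of where it was, both cameras stand upright (within 0.15 rad) within 10 mm of where they were, and no other thing has moved 30 mm or more (((y of camera_long in the frame of clamp above 0 m and value of joint jaw_left above 0.07 m and value of joint release_left below 0.003 m and value of joint jaw_right below 0.03 m and distance of jaw_right_wall from where it was at the start of the episode below 0.01 m) or (not (y of camera_long in the frame of clamp above 0 m) and value of joint jaw_right above 0.07 m and value of joint release_right below 0.003 m and value of joint jaw_left below 0.03 m and distance of jaw_left_wall from where it was at the start of the episode below 0.01 m)) and distance of each of camera_long, camera_bare from where it was at the start of the episode below 0.01 m and angle between each of camera_long, camera_bare's own z axis and vertical below 0.15 rad and linear speed of each of camera_long, camera_bare below 0.02 m/s and distance of each of spare_lens, screw_jar, screwdriver, mouse, power_brick, stand, parts_carton from where it was at the start of the episode below 0.03 m); the robot touches nothing.
It fails at once if a camera is shifted, lifted (10 mm) or tipped (distance of any of camera_long, camera_bare from where it was at the start of the episode above 0.01 m or angle between any of camera_long, camera_bare's own z axis and vertical above 0.15 rad).
It fails at once if the jaw beside the camera without a lens is moved more than 10 mm ((y of camera_long in the frame of clamp above 0 m and distance of jaw_right_wall from where it was at the start of the episode above 0.01 m) or (not (y of camera_long in the frame of clamp above 0 m) and distance of jaw_left_wall from where it was at the start of the episode above 0.01 m)).
It fails at once if something else on the bench is moved or lifted 30 mm or more (distance of any of spare_lens, screw_jar, screwdriver, mouse, power_brick, stand, parts_carton from where it was at the start of the episode above 0.03 m).
It also fails if it takes over 40 s, if anything falls off the work surface, if the arm or the gripper's body presses on something with over 40 N, if the wrist force passes 120 N, or if a joint passes its speed limit or range.

ROBOT

A 7-joint arm with a two-finger parallel gripper is mounted at the origin on the work surface. World frame = base frame: x ahead of the robot, y to its left, z up, the work surface at z = 0. Lengths are in m, angles in rad, forces in N, time in s.
With the tool pointing down it reaches from about 0.4 to 0.85 m from the base axis. Payload 4.5 kg.
Tool frame: the origin (TCP) lies on the centre line of the jaws, within the pads' length; the fingertips stand 17 mm ahead of it and the grasp point (between the pads) lies 2 mm behind it (r.tip_reach is the distance from the TCP to the fingertips, in m); z points along the fingers, y is the line along which they close (so a half turn about z gives the same grasp; the last joint's range is limited). The gripper opens to 88 mm and grips with 3 to 60 N. Pads are 18 mm wide; open, the fingers measure 123 mm over their backs; the gripper's body (75 mm by 187 mm) begins 45 mm behind the grasp point.
Start: joints at [1.278, 0.689, -0.195, 1.565, 0.157, 0.902, -0.215], TCP at [0.201, -0.592, 0.217] pointing down, gripper open.
Joint ranges: [-3.01, 3.01], [-0.46, 2.08], [-1.47, 1.51], [0.13, 2.56], [-1, 4.14], [0.04, 2.09], [-2.66, 2.66]. Speed limits (rad/s): [2.57, 2.57, 3.14, 3.14, 3.14, 3.14, 3.14].

INTERFACE

Orientations are given as a unit quaternion [x, y, z, w].
In Python, from plant import r gives the robot as it stands.
- The arm moves only by the tool step_arm, never from a script. Its argument "steps" is a list of rows, each a list of 7 numbers: the shift along the tool's x, y, z in cm, then the turn, a rotation vector about the tool's x, y, z in degrees, then the gripper's target within -1 to 1 (shut at 1, half-way at 0, fully open at -1). A call has 1 to 8 rows; each row shifts and turns the commanded pose from where the row before left it, along the tool's axes as they then stand; what a row does not reach is not made up. A row lasts 1/8 s, in which the tool goes at most 62.5 mm and 10.7 degrees, less where a joint would pass 70% of its speed; a pose out of reach is approached as far as the arm can. A call with a gripper value outside its range is refused whole. The fingers move at their own pace and stop on an object; "force" is the grip in N (left out, the last holds). Time passes only in rows, so rows that do not move let the fingers close. It gives the time, the measured TCP pose, the force, the opening and the grip force at its end, in the units of the state.
- r.get_state(): the state, without advancing time (a new reading comes with each control period).
- r.snapshot(name): name is "scene" or "side" or "wrist"; returns a dict with "pixels" (384x512x3 uint8, red, green, blue), "fx", "fy", "cx", "cy" (pixels), "cam_to_world" (4x4, takes a point from camera to world coordinates). Camera axes: x right, y down, z forward; pixel columns grow to the right and rows downward; lengths in m; the calibration is good to about 2 mm. A picture is of the moment at which its call begins. There is no depth.
- r.finish_job(): hands the job in; it is judged then, once.
The state is a dict: "clock": time; "q": joint angles; "qd": joint speeds; "joint_torque": joint torques, N m; "tool_pos": TCP position; "eef_rot": TCP orientation; "contact_force": force on the tool from outside, world axes, zero at the start; "moment": the same for the moment, N m; "opening": opening from 0.0 (shut) to 1.0 (fully open); "finger_force": force on a finger pad.
Only numpy, scipy, OpenCV 4.12 (cv2) and the standard library are available. Lean on these libraries where they do the work, as an engineer would, in place of code of your own. Each camera call takes 0.05 s, during which the arm holds its last target. There are 200 camera calls.

## Working session

There is one attempt and no reset: what is moved stays moved. The work goes in short steps, Python scripts to look and compute and a tool call to move; the robot and the scene stay as the last step left them, time stands still between calls to the robot, and variables do not carry over. Pictures are saved under pics/ and viewed, at most 10 in all, crops included, and the job is handed in when it is done.

Besides the shell and the picture viewer there is one more tool, called after "Call:" as name(argument=value, ...) on one line, values as JSON. step_arm: Moves the arm, as the interface text tells. Its arguments: {"type":"object","properties":{"steps":{"type":"array","items":{"type":"array","items":{"type":"number"}}},"force":{"type":"number"}},"required":["steps"]}

```bash
mkdir -p pics
python3 - <<'E'
from plant import r
import cv2,numpy as np,pickle
s=r.get_state();print(s['tool_pos'],s['eef_rot'],s['clock'],r.tip_reach)
d={}
for n in("scene","side"):
    c=r.snapshot(n);d[n]=c;cv2.imwrite(f"pics/{n}0.png",c["pixels"][:,:,::-1]);print(n,c['fx'],c['cx'],c['cy'],np.round(c['cam_to_world'],3).tolist())
pickle.dump(d,open('d.pkl','wb'))
E
```

```text
[ 0.2003665  -0.59131645  0.21631988] [ 9.86673613e-01  1.62709468e-01 -2.04925728e-04 -8.76774517e-04] 0.0 0.017
scene 448.4013644334981 254.74783691331126 189.32722536612803 [[0.752, 0.364, -0.55, 1.383], [0.659, -0.421, 0.623, -0.991], [-0.005, -0.831, -0.557, 0.961], [0.0, 0.0, 0.0, 1.0]]
side 386.4646490229526 247.8090239674243 189.09254889956404 [[0.984, -0.092, 0.149, 0.361], [-0.175, -0.599, 0.781, -0.913], [0.017, -0.795, -0.606, 0.771], [0.0, 0.0, 0.0, 1.0]]
```

View pics/scene0.png

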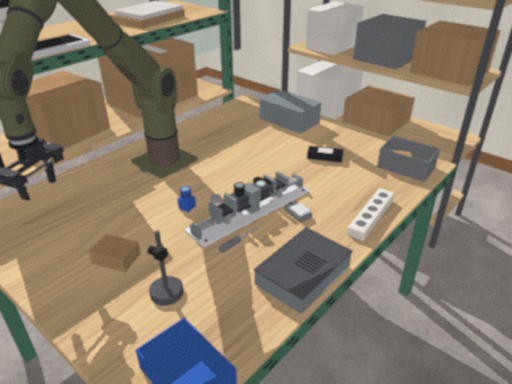

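View pics/side0.png

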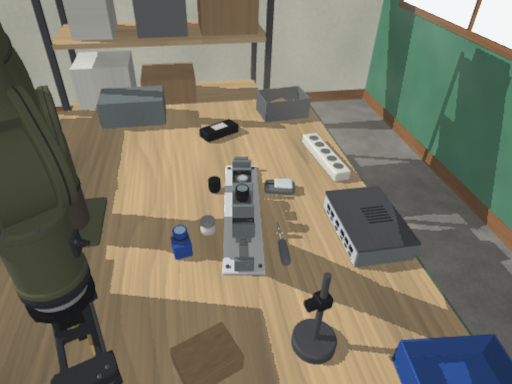

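The scene view shows the clamp around (248,208), and the side view shows it around (243,215). A lens-like dark top sits near (242,192) in the side view. I'll enlarge both.

Run:
```python
import cv2,numpy as np
a=cv2.imread('pics/scene0.png')[165:250,175:325];b=cv2.imread('pics/side0.png')[145:280,190:310]
cv2.imwrite('pics/sz.png',cv2.resize(a,None,fx=5,fy=5,interpolation=2));cv2.imwrite('pics/dz.png',cv2.resize(b,None,fx=4.4,fy=4.4,interpolation=2))
```

```text
(no output)
```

View pics/sz.png

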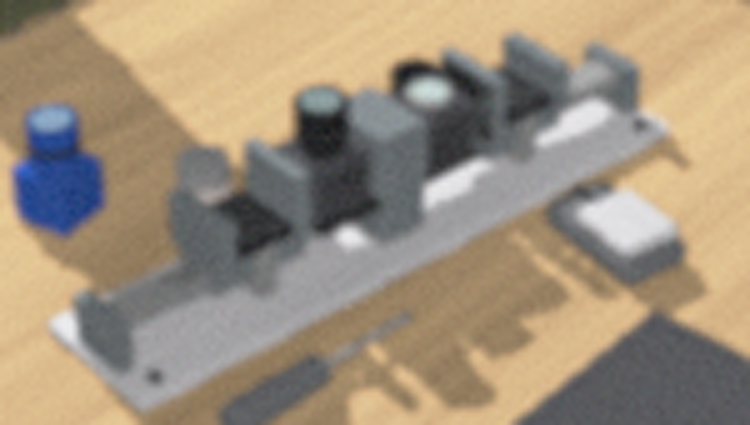

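View pics/dz.png

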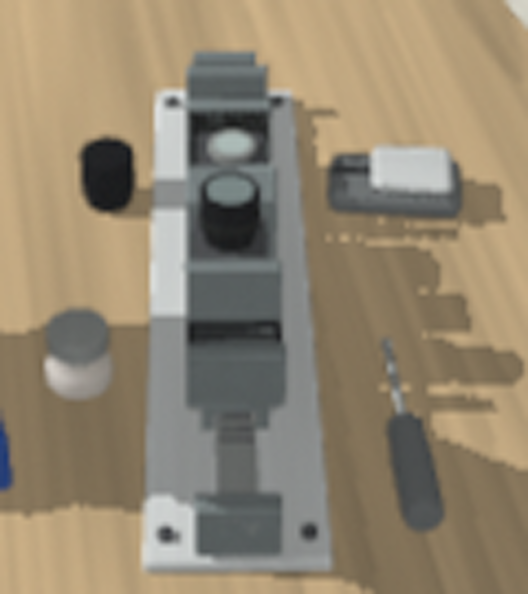

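The long lens (side zoom (230,205), scene zoom (322,105)) is on the near, world −y, side of the grey block. The bare camera is on the far side. The near jaw's dark pocket is at side zoom (235,330). Next I'll compute positions from these.

```bash
cat > h.py <<'E'
import numpy as np
def ray(c,u,v,z):
    T=np.array(c['cam_to_world']);d=T[:3,:3]@[(u-c['cx'])/c['fx'],(v-c['cy'])/c['fy'],1];o=T[:3,3]
    return o+d*(z-o[2])/d[2]
E
python3 - <<'E'
import pickle,numpy as np
from h import ray
d=pickle.load(open('d.pkl','rb'))
S=lambda u,v,z:ray(d['side'],u/4.4+190-.4,v/4.4+145-.4,z).round(4)
C=lambda u,v,z:ray(d['scene'],u/5+175-.4,v/5+165-.4,z).round(4)
print('side corners',*[S(*p,.01) for p in((142,563),(330,563),(157,92),(292,93))])
print('scene corners',*[C(*p,.01) for p in((50,325),(145,408),(668,127))])
print('lens top side',S(231,190,.13),'scene',C(322,100,.13))
print('block scene')
print('wall inner top side',S(185,343,.09),S(285,343,.09))
print('jawplate outer/inner top side',S(235,320,.103),S(235,265,.103))
print('wall top scene outer?',C(175,190,.09),C(240,215,.09))
E
```

```text
side corners [ 0.4227 -0.2649  0.01  ] [ 0.5295 -0.2823  0.01  ] [0.4938 0.2149 0.01  ] [0.6007 0.1973 0.01  ]
scene corners [ 0.4265 -0.2638  0.01  ] [ 0.5364 -0.2801  0.01  ] [0.6014 0.2025 0.01  ]
lens top side [ 0.5043 -0.0787  0.13  ] scene [ 0.5039 -0.0741  0.13  ]
block scene
wall inner top side [ 0.4618 -0.1707  0.09  ] [ 0.5204 -0.1799  0.09  ]
jawplate outer/inner top side [ 0.4919 -0.1695  0.103 ] [ 0.5003 -0.1193  0.103 ]
wall top scene outer? [ 0.462  -0.1748  0.09  ] [ 0.5148 -0.1665  0.09  ]
```

Call:
step_arm(steps=[[0,0,-1,0,0,-10.5,1],[0,0,-1,0,0,-10.5,1],[0,0,-1,0,0,-10.5,1],[0,0,-1,0,0,-10.5,1],[0,0,0,0,0,-10.5,1],[0,0,0,0,0,-10.5,1],[0,0,0,0,0,0,1]], force=10)

```text
clock: 0.98
tool_pos: [0.2003, -0.5917, 0.2566]
eef_rot: [0.757, 0.653, 0.0, -0.0]
contact_force: [-1.6, -0.3, -0.2]
opening: 0.228
finger_force: 0.0
```

```bash
cat >> h.py <<'E'
from scipy.spatial.transform import Rotation as R
U=np.array([.1455,.989]);U/=np.linalg.norm(U);V=np.array([U[1],-U[0]]);C0=np.array([.513,-.033])
def rep(s):
    p=np.array(s['tool_pos']);M=R.from_quat(s['eef_rot']).as_matrix()
    print('t',s['clock'],'pos',p.round(4),'along',round((p[:2]-C0)@-U,4),'across',round((p[:2]-C0)@V,4),'tip z',round(p[2]-.017,4),'open',s['opening'],'F',np.round(s['contact_force'],1))
    print('tool y heading',np.degrees(np.arctan2(M[1,1],M[0,1])).round(2),'z',M[:,2].round(3))
    return p,M
def go(s,along,across,tipz):
    p,M=rep(s);t=np.r_[C0-along*U+across*V,tipz+.017];print('need cm',((M.T@(t-p))*100).round(2))
E
python3 - <<'E'
from plant import r
from h import *;import pickle
d=pickle.load(open('d.pkl','rb'))
go(r.get_state(),.122,0,.14)
print('V heading',np.degrees(np.arctan2(V[1],V[0])))
print('stand',ray(d['side'],314,342,.01),ray(d['side'],325,277,.22),ray(d['scene'],167,293,.01))
E
```

```text
t 0.975 pos [ 0.2003 -0.5917  0.2566] along 0.5982 across -0.228 tip z 0.2396 open 0.22797753650965866 F [-1.6 -0.3 -0.2]
tool y heading -8.4 z [ 0.     0.001 -1.   ]
need cm [47.62 22.78 10.01]
V heading -8.369221782958077
stand [ 0.59418168 -0.48681845  0.01      ] [ 0.58938432 -0.48416005  0.22      ] [ 0.60438017 -0.48642259  0.01      ]
```

Call:
step_arm(steps=[[5,2.5,0,0,0,0,1],[5,2.5,0,0,0,0,1],[5,2.5,0,0,0,0,1],[5,2.5,0,0,0,0,1],[5,2.5,0,0,0,0,1],[5,2.5,0,0,0,0,1],[5,2.5,0,0,0,0,1],[5,2.5,0,0,0,0,1]])

```text
clock: 1.98
tool_pos: [0.457, -0.2234, 0.2571]
eef_rot: [0.758, 0.653, -0.0, 0.0]
contact_force: [0.4, 0.3, -0.4]
opening: 0.005
finger_force: 0.0
```

Run:
```python
from plant import r
from h import *;import cv2,pickle
go(r.get_state(),.122,0,.14)
c=r.snapshot('wrist');pickle.dump(c,open('w.pkl','wb'));cv2.imwrite('pics/w0.png',c['pixels'][:,:,::-1]);print(c['cam_to_world'].round(3) if hasattr(c['cam_to_world'],'round') else c['cam_to_world'])
```

```text
t 1.975 pos [ 0.457  -0.2234  0.2571] along 0.1965 across -0.0277 tip z 0.2401 open 0.004819773146285545 F [ 0.4  0.3 -0.4]
tool y heading -8.52 z [ 0. -0. -1.]
need cm [ 7.46  2.75 10.01]
[[ 0.989 -0.141 -0.044  0.468]
 [-0.148 -0.944 -0.296 -0.146]
 [-0.     0.299 -0.954  0.425]
 [ 0.     0.     0.     1.   ]]
```

View pics/w0.png

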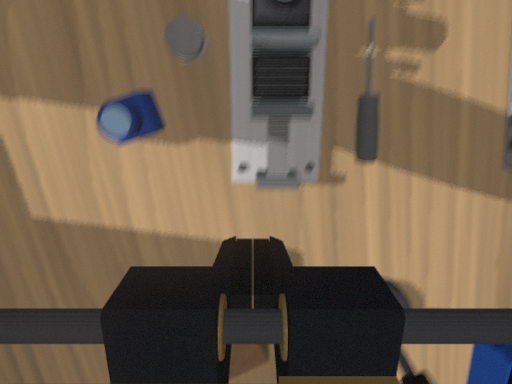

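The wrist view shows the ribbed release plate at x 253–310, y 57–97, with the push wall just below it (y 98–113). The clamp's near end is at (232,183) and (320,180).

Run:
```python
from h import *;import pickle
c=pickle.load(open('w.pkl','rb'))
for n,u,v,z in(('plateL',253,78,.065),('plateR',310,78,.065),('wall in top',282,98,.09),('jawplate outer top',284,50,.103),('cornL',232,183,.01),('cornR',320,180,.01)):
    p=ray(c,u,v,z)[:2];print(n,p.round(4),'along',round((p-C0)@-U,4),'across',round((p-C0)@V,4))
```

```text
plateL [ 0.4699 -0.1379] along 0.11 across -0.0273
plateR [ 0.5268 -0.1464] along 0.1101 across 0.0302
wall in top [ 0.4945 -0.1604] along 0.1287 across 0.0003
jawplate outer top [ 0.5002 -0.1196] along 0.0875 across -0.0
cornL [ 0.4251 -0.2581] along 0.2355 across -0.0542
cornR [ 0.5364 -0.2707] along 0.2318 across 0.0578
```

Call:
step_arm(steps=[[3.7,1.3,3,0,0,0,1],[3.7,1.4,3,0,0,0,1],[0,0,3,0,0,0,1],[0,0,0,0,0,0,1],[0,0,0,0,0,0,1]])

```text
clock: 2.65
tool_pos: [0.4938, -0.1563, 0.1679]
eef_rot: [0.757, 0.653, 0.0, 0.001]
contact_force: [0.5, 0.2, 0.3]
opening: 0.006
finger_force: 0.0
```

Run:
```python
from plant import r
from h import *;import cv2,pickle
go(r.get_state(),.122,0,.10)
a=r.snapshot('wrist');pickle.dump(a,open('w.pkl','wb'))
b=r.snapshot('side');pickle.dump(b,open('s.pkl','wb'))
A=a['pixels'][:,:,::-1];B=cv2.resize(b['pixels'][145:280,190:310,::-1],None,fx=2.8444,fy=2.8444,interpolation=2)
cv2.imwrite('pics/w1.png',A);cv2.imwrite('pics/s1.png',cv2.hconcat([cv2.resize(A,(440,330)),cv2.resize(B,(340,330))]))
```

```text
t 2.65 pos [ 0.4938 -0.1563  0.1679] along 0.1248 across -0.0011 tip z 0.1509 open 0.006161866188930646 F [0.5 0.2 0.3]
tool y heading -8.42 z [ 0.001 -0.001 -1.   ]
need cm [0.28 0.1  5.09]
```

View pics/s1.png

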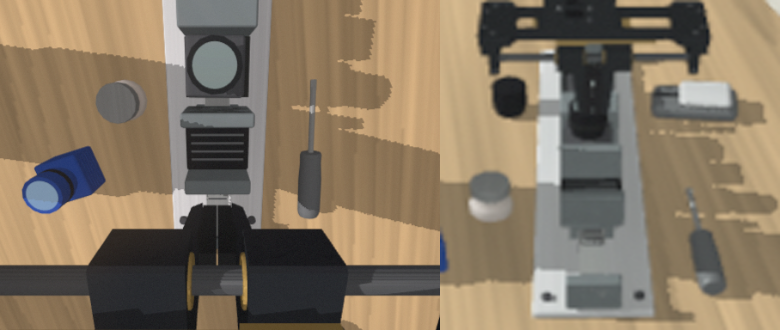

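Wrist half of the picture: plate at y 126–170, wall inner edge at y≈170, lens top circle at (216,64).

Run:
```python
from h import *;import pickle
c=pickle.load(open('w.pkl','rb'));k=512/440
print(np.round(c['cam_to_world'],3))
for n,u,v,z in(('plateL',186,148,.065),('plateR',249,148,.065),('wall in top',218,170,.09),('wall out top',218,182,.09),('jawplate outer top',218,126,.103),('jawplate inner top',218,108,.103),('lens',216,64,.13),('block outer top',216,28,.1),('tip',218,205,.151)):
    p=ray(c,u*k,v*k,z)[:2];print(n,p.round(4),'along',round((p-C0)@-U,4),'across',round((p-C0)@V,4))
```

```text
[[ 0.989 -0.139 -0.043  0.505]
 [-0.146 -0.944 -0.297 -0.079]
 [ 0.001  0.3   -0.954  0.336]
 [ 0.     0.     0.     1.   ]]
plateL [ 0.4657 -0.1411] along 0.1138 across -0.031
plateR [ 0.5255 -0.1499] along 0.1139 across 0.0294
wall in top [ 0.494  -0.1594] along 0.1278 across -0.0004
wall out top [ 0.4923 -0.1707] along 0.1392 across -0.0004
jawplate outer top [ 0.4999 -0.1182] along 0.0862 across -0.0005
jawplate inner top [ 0.502 -0.104] along 0.0719 across -0.0005
lens [ 0.5052 -0.0721] along 0.0399 across -0.002
block outer top [ 0.509  -0.0463] along 0.0137 across -0.0021
tip [ 0.4929 -0.1648] along 0.1333 across -0.0007
```

Call:
step_arm(steps=[[0.6,0.1,1.5,0,0,0,1],[0,0,2,0,0,0,1],[0,0,2,0,0,0,1],[0,0,1,0,0,0,1],[0,0,0.6,0,0,0,1],[0,0,0.6,0,0,0,1],[0,0,0,0,0,0,1]])

```text
clock: 3.62
tool_pos: [0.4954, -0.1497, 0.09]
eef_rot: [0.756, 0.654, -0.0, 0.0]
contact_force: [-0.5, -0.3, -0.1]
opening: 0.005
finger_force: 0.0
```

Run:
```python
from plant import r
from h import *
go(r.get_state(),.119,0,.058)
```

```text
t 3.625 pos [ 0.4954 -0.1497  0.09  ] along 0.118 across -0.0004 tip z 0.073 open 0.004706431522728152 F [-0.5 -0.3 -0.1]
tool y heading -8.28 z [-0. -0. -1.]
need cm [-0.1   0.04  1.5 ]
```

Inside the pocket with no contact. Now pressing down.

Call:
step_arm(steps=[[0,0,0.5,0,0,0,1],[0,0,0.4,0,0,0,1],[0,0,0.3,0,0,0,1],[0,0,0.3,0,0,0,1],[0,0,0,0,0,0,1],[0,0,0,0,0,0,1]])

```text
clock: 4.38
tool_pos: [0.4954, -0.1497, 0.0751]
eef_rot: [0.756, 0.654, 0.0, 0.0]
contact_force: [-0.1, 0.1, -0.4]
opening: 0.007
finger_force: 0.0
```

Run:
```python
from plant import r
from h import *;import cv2
s=r.get_state();rep(s);print(s['joint_torque'],s['moment'])
a=r.snapshot('wrist');b=r.snapshot('side');c=r.snapshot('scene')
z=lambda i,y0,y1,x0,x1,w,h:cv2.resize(i['pixels'][y0:y1,x0:x1,::-1],(w,h),interpolation=2)
cv2.imwrite('pics/p1.png',cv2.vconcat([cv2.hconcat([z(a,60,260,130,390,390,300),z(b,150,280,190,350,370,300)]),z(c,150,250,170,420,760,300)]))
```

```text
t 4.375 pos [ 0.4954 -0.1497  0.0751] along 0.118 across -0.0004 tip z 0.0581 open 0.0073826328989680095 F [-0.1  0.1 -0.4]
tool y heading -8.27 z [ 0. -0. -1.]
[-1.73890160e-02 -4.83591843e+01 -2.69811630e+00 -7.02606708e+00
 -2.56661471e-02 -2.08329235e-02 -3.57535373e-04] [-0.04305294 -0.05952572 -0.01574844]
```

View pics/p1.png

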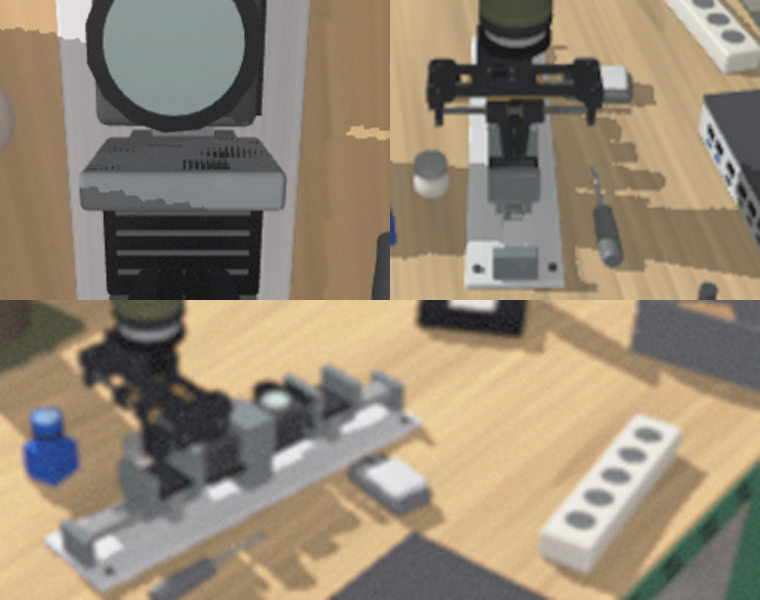

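The fingers are in the pocket (scene panel ~(165,470)), but no force shows yet. I'll lower in small steps.

Call:
step_arm(steps=[[0,0,0.1,0,0,0,1],[0,0,0.1,0,0,0,1],[0,0,0,0,0,0,1]])

```text
clock: 4.9
tool_pos: [0.4953, -0.1497, 0.073]
eef_rot: [0.756, 0.654, -0.0, -0.0]
contact_force: [0.0, -0.0, -0.2]
opening: 0.005
finger_force: 0.0
```

Call:
step_arm(steps=[[0,0,0.1,0,0,0,1],[0,0,0.1,0,0,0,1],[0,0,0,0,0,0,1]])

```text
clock: 5.28
tool_pos: [0.4953, -0.1497, 0.071]
eef_rot: [0.756, 0.654, -0.0, -0.0]
contact_force: [0.4, -0.3, 1.0]
opening: 0.004
finger_force: 0.0
```

Call:
step_arm(steps=[[0,0,0.1,0,0,0,1],[0,0,0.1,0,0,0,1],[0,0,0,0,0,0,1]])

```text
clock: 5.65
tool_pos: [0.4953, -0.1498, 0.069]
eef_rot: [0.756, 0.654, -0.0, -0.0]
contact_force: [0.5, -0.1, 1.2]
opening: 0.007
finger_force: 0.0
```

Run:
```python
from plant import r
from h import *
s=r.get_state();rep(s);print(s['moment'],s['joint_torque'])
```

```text
t 5.65 pos [ 0.4953 -0.1498  0.069 ] along 0.1181 across -0.0005 tip z 0.052 open 0.007173528571251666 F [ 0.5 -0.1  1.2]
tool y heading -8.27 z [-0. -0. -1.]
[-0.06596946 -0.06531582 -0.00656865] [-1.01559653e-02 -4.86306417e+01 -2.60005921e+00 -6.78741977e+00
 -2.16789544e-02 -3.05416749e-02 -3.77384451e-03]
```

Call:
step_arm(steps=[[0,0,0.15,0,0,0,1],[0,0,0.15,0,0,0,1],[0,0,0,0,0,0,1]])

```text
clock: 6.02
tool_pos: [0.4953, -0.1497, 0.066]
eef_rot: [0.756, 0.654, -0.0, -0.0]
contact_force: [0.5, -0.1, 0.0]
opening: 0.008
finger_force: 0.0
```

Run:
```python
from plant import r
from h import *;import cv2
s=r.get_state();rep(s)
a=r.snapshot('wrist');c=r.snapshot('scene')
z=lambda i,y0,y1,x0,x1,w,h:cv2.resize(i['pixels'][y0:y1,x0:x1,::-1],(w,h),interpolation=2)
cv2.imwrite('pics/p2.png',cv2.hconcat([z(a,130,384,130,390,400,390),z(c,160,225,190,255,390,390)]))
```

```text
t 6.025 pos [ 0.4953 -0.1497  0.066 ] along 0.1181 across -0.0005 tip z 0.049 open 0.008050222656591544 F [ 0.5 -0.1  0. ]
tool y heading -8.27 z [-0. -0. -1.]
```

View pics/p2.png

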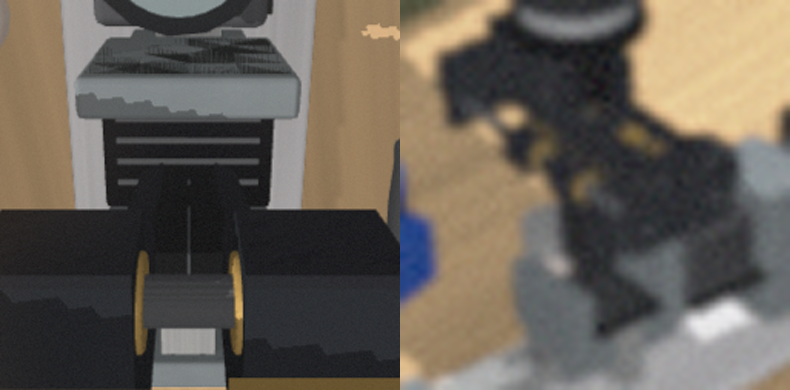

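The fingertip is over the ribs at crop (190,165), and the force is still zero. I'll continue in careful small steps.

Call:
step_arm(steps=[[0,0,0.1,0,0,0,1],[0,0,0.1,0,0,0,1],[0,0,0,0,0,0,1]])

```text
clock: 6.5
tool_pos: [0.4953, -0.1498, 0.064]
eef_rot: [0.756, 0.654, -0.0, -0.0]
contact_force: [0.4, 0.4, -0.2]
opening: 0.009
finger_force: 0.0
```

Run:
```python
from plant import r
from h import *;import cv2,pickle
from scipy.signal import find_peaks
s=r.get_state();rep(s);print(s['moment'])
n=r.snapshot('wrist');pickle.dump(n,open('n.pkl','wb'));w=pickle.load(open('w.pkl','rb'));print(n['fx'],n['cx'],n['cy'])
def prof(g,u0,u1,name,f=lambda v:v):
    p=g[:,u0:u1].mean(1);k,_=find_peaks(p,prominence=5);print(name,[(round(f(int(i)),1),int(p[i])) for i in k])
    e=np.gradient(p);k=np.argsort(-abs(e))[:10];print('  edges',sorted((round(f(int(i)),1),int(e[i])) for i in k))
gr=lambda c:cv2.cvtColor(c['pixels'],cv2.COLOR_RGB2GRAY).astype(float)
prof(gr(w),225,240,'w1')
p1=cv2.cvtColor(cv2.imread('pics/p1.png'),cv2.COLOR_BGR2GRAY)[:300,:390].astype(float);prof(p1,118,140,'p1',lambda v:60+v/1.5)
prof(gr(n)[:260],208,222,'now')
p2=cv2.cvtColor(cv2.imread('pics/p2.png'),cv2.COLOR_BGR2GRAY)[:220,:400].astype(float);prof(p2,120,140,'p2',lambda v:130+v*.65)
```

```text
t 6.5 pos [ 0.4953 -0.1498  0.064 ] along 0.1181 across -0.0005 tip z 0.047 open 0.009244089484602326 F [ 0.4  0.4 -0.2]
tool y heading -8.28 z [-0. -0. -1.]
[ 0.00845965 -0.06605526  0.00017912]
338.40795888493545 252.25780038862467 192.78365260612833
w1 [(42, 75), (69, 136), (109, 76), (116, 142), (128, 56), (135, 123), (157, 79), (166, 74), (176, 78), (185, 76), (216, 86), (233, 205), (331, 61)]
  edges [(113, 36), (114, 28), (123, -23), (131, 28), (225, 33), (226, 57), (227, 26), (237, -33), (238, -43), (239, -36)]
p1 [(144.7, 155), (181.3, 132), (202.0, 86), (216.0, 87), (228.7, 87), (240.7, 82)]
  edges [(143.3, 34), (144.0, 33), (212.7, 16), (213.3, 16), (216.7, -19), (217.3, -17), (226.7, 18), (230.0, -20), (239.3, 17), (242.7, -16)]
now [(53, 151), (149, 137), (173, 85), (190, 134), (193, 134), (222, 85), (236, 85), (250, 73)]
  edges [(147, 35), (148, 38), (210, -21), (220, 21), (221, 23), (224, -22), (234, 23), (235, 20), (238, -24), (248, 21)]
p2 [(144.9, 54), (148.2, 153), (165.8, 84), (185.9, 134), (221.7, 88), (234.7, 86), (248.3, 80), (264.6, 44)]
  edges [(146.2, 34), (146.9, 46), (147.6, 19), (154.1, -16), (219.1, 16), (222.9, -17), (232.7, 21), (236.6, -17), (246.4, 17), (249.6, -16)]
```

Run:
```python
from h import *;import pickle,copy
w=pickle.load(open('w.pkl','rb'));n=pickle.load(open('n.pkl','rb'))
def shift(dz):
    c=copy.deepcopy(n);c['cam_to_world']=np.array(c['cam_to_world']);c['cam_to_world'][2,3]+=dz;return c
al=lambda c,u,v,z:round(float((ray(c,u,v,z)[:2]-C0)@-U)*1000,1)
print('cam',np.round(w['cam_to_world'],3)[:3,3],np.round(n['cam_to_world'],3)[:3,3])
ims=[('w1',w,232,(157,166.3,175.7,185)),('p1',shift(.0111),216,(216,228.7,240.8)),('p2',shift(.002),214,(221.2,234.7,248)),('now',n,214,(222.2,236,249.7))]
for z in(.050,.054,.058,.062,.066):
    print(z,*[(k,[al(c,u,v,z) for v in vs]) for k,c,u,vs in ims])
print('jawplate outer edge',[al(c,u,v,.103) for c,u,v in((w,232,146),(shift(.0111),216,199.5),(n,214,209.5))])
```

```text
cam [ 0.505 -0.079  0.336] [ 0.506 -0.072  0.232]
0.05 ('w1', [104.2, 112.3, 120.7, 129.2]) ('p1', [115.4, 123.9, 132.1]) ('p2', [115.1, 123.8, 132.5]) ('now', [115.0, 123.7, 132.6])
0.054 ('w1', [103.3, 111.4, 119.7, 128.0]) ('p1', [113.9, 122.1, 130.2]) ('p2', [113.5, 122.0, 130.5]) ('now', [113.3, 121.9, 130.6])
0.058 ('w1', [102.5, 110.5, 118.6, 126.8]) ('p1', [112.3, 120.4, 128.3]) ('p2', [111.9, 120.1, 128.5]) ('now', [111.7, 120.0, 128.5])
0.062 ('w1', [101.7, 109.6, 117.6, 125.7]) ('p1', [110.7, 118.6, 126.4]) ('p2', [110.2, 118.3, 126.5]) ('now', [110.0, 118.2, 126.5])
0.066 ('w1', [100.9, 108.6, 116.6, 124.5]) ('p1', [109.2, 116.9, 124.5]) ('p2', [108.6, 116.5, 124.5]) ('now', [108.4, 116.3, 124.5])
jawplate outer edge [85.7, 87.0, 87.5]
```

The ribs show the plate is still up at about z=0.065, so the shut fingertips don't reach as far as stated. I'll raise the tool, open the fingers a little and compare tip positions.

Call:
step_arm(steps=[[0,0,-1,0,0,0,1],[0,0,-1,0,0,0,1],[0,0,-1,0,0,0,1],[0,0,0,0,0,0,0.6],[0,0,0,0,0,0,0.6],[0,0,0,0,0,0,0.6]])

```text
clock: 7.3
tool_pos: [0.4951, -0.1497, 0.0938]
eef_rot: [0.756, 0.654, -0.0, -0.0]
contact_force: [0.2, 0.3, 0.2]
opening: 0.2
finger_force: 0.0
```

Run:
```python
from plant import r
from h import *;import cv2,pickle
s=r.get_state();rep(s)
a=r.snapshot('wrist');b=r.snapshot('side');c=r.snapshot('scene');o=pickle.load(open('n.pkl','rb'))
pickle.dump((a,b,c),open('o.pkl','wb'))
def z(i,y0,y1,x0,x1,w,h,mark=()):
    g=cv2.resize(i['pixels'][y0:y1,x0:x1,::-1],(w,h),interpolation=2).copy();T=np.linalg.inv(np.array(i['cam_to_world']))
    for P in mark:
        q=T[:3,:3]@P+T[:3,3];u=(i['fx']*q[0]/q[2]+i['cx']-x0)*w/(x1-x0);v=(i['fy']*q[1]/q[2]+i['cy']-y0)*h/(y1-y0);cv2.circle(g,(int(u),int(v)),3,(0,0,255),1)
    return g
p=np.array(s['tool_pos']);m=[p,p-[0,0,.017]]
q=p-[0,0,.03]
cv2.imwrite('pics/q.png',cv2.vconcat([cv2.hconcat([z(o,130,384,130,390,390,300,[q,q-[0,0,.017]]),z(a,130,384,130,390,390,300,m)]),cv2.hconcat([z(b,150,230,200,300,390,300,m),z(c,160,225,190,270,390,300,m)])]))
```

```text
t 7.3 pos [ 0.4951 -0.1497  0.0938] along 0.1181 across -0.0007 tip z 0.0768 open 0.20006201120200534 F [0.2 0.3 0.2]
tool y heading -8.27 z [-0.001  0.    -1.   ]
```

View pics/q.png

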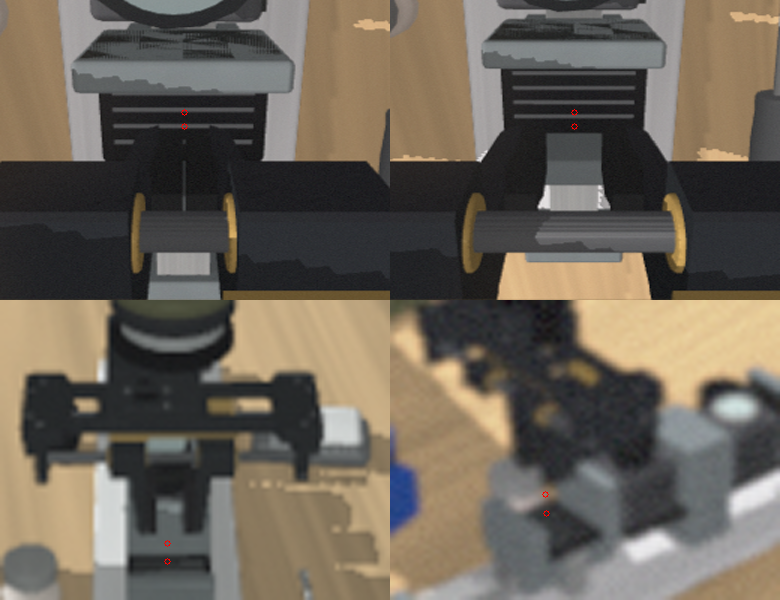

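The side crop shows the real fingertips at about (170,532), above the TCP mark at (167,543). So the tips really sit some 25–30 mm higher than stated, and there is no contact yet. I'll shut the fingers, go down and feel for contact.

Call:
step_arm(steps=[[0,0,1,0,0,0,1],[0,0,1,0,0,0,1],[0,0,1,0,0,0,1],[0,0,0.2,0,0,0,1],[0,0,0.2,0,0,0,1],[0,0,0,0,0,0,1]])

```text
clock: 8.2
tool_pos: [0.4955, -0.1498, 0.0602]
eef_rot: [0.756, 0.654, 0.0, 0.0]
contact_force: [0.6, 0.9, -0.8]
opening: 0.01
finger_force: 0.0
```

Call:
step_arm(steps=[[0,0,0.1,0,0,0,1],[0,0,0.1,0,0,0,1],[0,0,0,0,0,0,1]])

```text
clock: 8.57
tool_pos: [0.4954, -0.1498, 0.0582]
eef_rot: [0.756, 0.654, 0.0, 0.0]
contact_force: [0.4, -0.2, -0.3]
opening: 0.004
finger_force: 0.0
```

Call:
step_arm(steps=[[0,0,0.1,0,0,0,1],[0,0,0.1,0,0,0,1],[0,0,0,0,0,0,1]])

```text
clock: 8.95
tool_pos: [0.4953, -0.1497, 0.056]
eef_rot: [0.756, 0.654, -0.0, -0.0]
contact_force: [0.2, -0.7, -0.5]
opening: 0.007
finger_force: 0.0
```

Call:
step_arm(steps=[[0,0,0.1,0,0,0,1],[0,0,0.1,0,0,0,1],[0,0,0,0,0,0,1]])

```text
clock: 9.32
tool_pos: [0.4953, -0.1498, 0.054]
eef_rot: [0.756, 0.654, -0.0, -0.0]
contact_force: [-0.4, -0.3, -0.5]
opening: 0.003
finger_force: 0.0
```

Call:
step_arm(steps=[[0,0,0.1,0,0,0,1],[0,0,0.1,0,0,0,1],[0,0,0,0,0,0,1]])

```text
clock: 9.7
tool_pos: [0.4953, -0.1497, 0.052]
eef_rot: [0.756, 0.654, -0.0, -0.0]
contact_force: [0.5, -0.3, 0.9]
opening: 0.006
finger_force: 0.0
```

Call:
step_arm(steps=[[0,0,0.1,0,0,0,1],[0,0,0.1,0,0,0,1],[0,0,0,0,0,0,1]])

```text
clock: 10.07
tool_pos: [0.4953, -0.1497, 0.05]
eef_rot: [0.756, 0.654, -0.0, -0.0]
contact_force: [1.4, -0.0, 0.7]
opening: 0.002
finger_force: 0.0
```

Call:
step_arm(steps=[[0,0,0.1,0,0,0,1],[0,0,0.1,0,0,0,1],[0,0,0,0,0,0,1]])

```text
clock: 10.45
tool_pos: [0.4953, -0.1497, 0.048]
eef_rot: [0.756, 0.654, -0.0, -0.0]
contact_force: [0.2, -0.5, -0.4]
opening: 0.002
finger_force: 0.0
```

Call:
step_arm(steps=[[0,0,0.1,0,0,0,1],[0,0,0.1,0,0,0,1],[0,0,0,0,0,0,1]])

```text
clock: 10.82
tool_pos: [0.4953, -0.1498, 0.046]
eef_rot: [0.756, 0.654, -0.0, -0.0]
contact_force: [0.3, -0.1, 0.5]
opening: 0.002
finger_force: 0.0
```

Call:
step_arm(steps=[[0,0,0.1,0,0,0,1],[0,0,0.1,0,0,0,1],[0,0,0,0,0,0,1]])

```text
clock: 11.2
tool_pos: [0.4953, -0.1497, 0.044]
eef_rot: [0.756, 0.654, -0.0, -0.0]
contact_force: [-0.0, -0.4, 0.6]
opening: 0.003
finger_force: 0.0
```

Still no contact. I'll use the last picture for a direct comparison with the images from before the arm arrived.

Run:
```python
from plant import r
from h import *;import cv2,pickle
s=r.get_state();rep(s)
d=pickle.load(open('d.pkl','rb'));a,b0,c0=pickle.load(open('o.pkl','rb'))
b=r.snapshot('side');c=r.snapshot('scene');w=r.snapshot('wrist');pickle.dump((w,b,c),open('o2.pkl','wb'))
def z(i,y0,y1,x0,x1,w,h):
    g=cv2.resize(i['pixels'][y0:y1,x0:x1,::-1],(w,h),interpolation=2).copy();g=cv2.convertScaleAbs(g,alpha=1.6,beta=15);return g
S=(185,235,215,275);C=(175,225,195,262)
cv2.imwrite('pics/last.png',cv2.vconcat([cv2.hconcat([z(i,*S,264,220) for i in(d['side'],b0,b)]),cv2.hconcat([z(i,*C,264,200) for i in(d['scene'],c0,c)]),cv2.hconcat([z(a,150,290,160,345,264,170),z(w,150,290,160,345,264,170),np.zeros((170,264,3),np.uint8)])]))
```

```text
t 11.2 pos [ 0.4953 -0.1497  0.044 ] along 0.1181 across -0.0005 tip z 0.027 open 0.002892498487753247 F [-0.  -0.4  0.6]
tool y heading -8.27 z [-0. -0. -1.]
```

View pics/last.png

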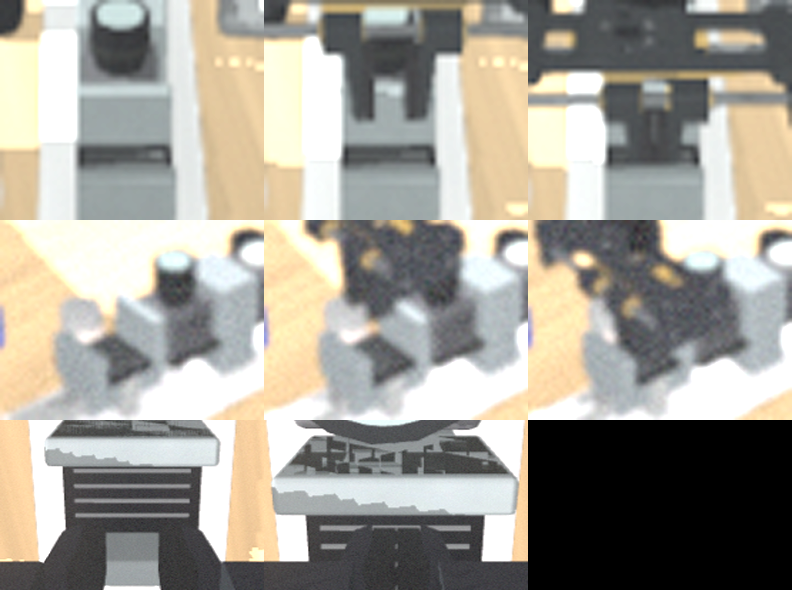

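Side, middle frame: tips at crop ~(126,118). Scene, middle frame: tip end at ~(121,95). Triangulating the real tip offset.

Run:
```python
from h import *;import pickle
a,b,c=pickle.load(open('o.pkl','rb'))
def od(i,u,v):
    T=np.array(i['cam_to_world']);d=T[:3,:3]@[(u-i['cx'])/i['fx'],(v-i['cy'])/i['fy'],1];return T[:3,3],d/np.linalg.norm(d)
for sv in(210.8,211.8):
  for u,v in((225.7,198.75),(225.7,196.5),(228,198)):
    o=[od(b,243.6,sv),od(c,u,v)]
    A=sum(np.eye(3)-np.outer(d,d) for _,d in o);y=sum((np.eye(3)-np.outer(d,d))@p for p,d in o);p=np.linalg.solve(A,y)
    print(sv,u,v,p.round(4),'along',((p[:2]-C0)@-U).round(4),'across',((p[:2]-C0)@V).round(4),'resid',[np.linalg.norm(np.cross(p-q,d)).round(4) for q,d in o])
for z in(.0768,.09,.1,.11):
    for n,i,u,v in(('side',b,243.6,211.8),('scene',c,225.7,198.75)):
        p=ray(i,u,v,z)[:2];print(z,n,'along',((p-C0)@-U).round(4),'across',((p-C0)@V).round(4))
```

```text
210.8 225.7 198.75 [ 0.4987 -0.1362  0.0993] along 0.1042 across 0.0009 resid [np.float64(0.0024), np.float64(0.0024)]
210.8 225.7 196.5 [ 0.4979 -0.1369  0.1046] along 0.105 across 0.0002 resid [np.float64(0.0059), np.float64(0.0059)]
210.8 228 198 [ 0.4997 -0.1278  0.0955] along 0.0957 across 0.0006 resid [np.float64(0.005), np.float64(0.005)]
211.8 225.7 198.75 [ 0.4984 -0.1367  0.098 ] along 0.1047 across 0.0006 resid [np.float64(0.0037), np.float64(0.0037)]
211.8 225.7 196.5 [ 0.4976 -0.1375  0.1033] along 0.1056 across -0.0 resid [np.float64(0.0072), np.float64(0.0072)]
211.8 228 198 [ 0.4994 -0.1283  0.0941] along 0.0963 across 0.0004 resid [np.float64(0.0063), np.float64(0.0063)]
0.0768 side along 0.0857 across 0.0019
0.0768 scene along 0.0823 across -0.0279
0.09 side along 0.101 across 0.0015
0.09 scene along 0.0933 across -0.0125
0.1 side along 0.1126 across 0.0011
0.1 scene along 0.1017 across -0.0009
0.11 side along 0.1243 across 0.0008
0.11 scene along 0.11 across 0.0108
```

Both views put the real tips about 25–30 mm higher and about 8–10 mm further inward than reported. I'll shift 8 mm outward for lens clearance, then continue down by feel.

Call:
step_arm(steps=[[-0.4,0,0,0,0,0,1],[-0.4,0,0,0,0,0,1],[0,0,0.2,0,0,0,1],[0,0,0,0,0,0,1]])

```text
clock: 11.85
tool_pos: [0.4942, -0.1583, 0.0421]
eef_rot: [0.757, 0.654, -0.0, 0.0]
contact_force: [-0.5, -0.9, 1.2]
opening: 0.005
finger_force: 1.0
```

Call:
step_arm(steps=[[0,0,0.1,0,0,0,1],[0,0,0.1,0,0,0,1],[0,0,0,0,0,0,1]])

```text
clock: 12.22
tool_pos: [0.4943, -0.1578, 0.0401]
eef_rot: [0.756, 0.654, -0.0, 0.0]
contact_force: [-0.9, -1.3, 3.0]
opening: 0.005
finger_force: 1.3
```

Call:
step_arm(steps=[[0,0,0.1,0,0,0,1],[0,0,0.1,0,0,0,1],[0,0,0,0,0,0,1]])

```text
clock: 12.6
tool_pos: [0.4943, -0.1578, 0.0381]
eef_rot: [0.756, 0.654, -0.0, 0.0]
contact_force: [-0.9, -1.9, 3.3]
opening: 0.003
finger_force: 1.5
```

Contact. The spring force is rising as expected, so I'll press on toward about 8 mm.

Call:
step_arm(steps=[[0,0,0.1,0,0,0,1],[0,0,0.1,0,0,0,1],[0,0,0,0,0,0,1]])

```text
clock: 12.98
tool_pos: [0.4943, -0.1578, 0.0361]
eef_rot: [0.756, 0.654, -0.0, 0.0]
contact_force: [0.4, -2.6, 3.7]
opening: 0.008
finger_force: 1.8
```

Call:
step_arm(steps=[[0,0,0.1,0,0,0,1],[0,0,0.1,0,0,0,1],[0,0,0,0,0,0,1]])

```text
clock: 13.35
tool_pos: [0.4943, -0.1579, 0.0346]
eef_rot: [0.756, 0.654, -0.0, 0.0]
contact_force: [-1.7, -2.1, 9.8]
opening: 0.006
finger_force: 4.5
```

On the stop at 9.8 N. I'll back off 1 mm, then push outward.

Call:
step_arm(steps=[[0,0,-0.1,0,0,0,1],[0,0,0,0,0,0,1],[-0.5,0,0,0,0,0,1],[-0.5,0,0,0,0,0,1],[-0.5,0,0,0,0,0,1],[-0.5,0,0,0,0,0,1],[0,0,0,0,0,0,1]])

```text
clock: 14.22
tool_pos: [0.4914, -0.1786, 0.0352]
eef_rot: [0.757, 0.654, -0.0, 0.0]
contact_force: [1.8, 0.5, 4.6]
opening: 0.001
finger_force: 1.9
```

Call:
step_arm(steps=[[-0.8,0,0,0,0,0,1],[-0.8,0,0,0,0,0,1],[-0.8,0,0,0,0,0,1],[-0.8,0,0,0,0,0,1],[0,0,0,0,0,0,1]])

```text
clock: 14.85
tool_pos: [0.4865, -0.2114, 0.0352]
eef_rot: [0.757, 0.653, -0.001, 0.001]
contact_force: [1.3, -1.3, 3.0]
opening: 0.007
finger_force: 1.9
```

Run:
```python
from plant import r
from h import *;import cv2
s=r.get_state();rep(s)
n=r.snapshot('wrist');g=cv2.cvtColor(n['pixels'],cv2.COLOR_RGB2GRAY).astype(float)
p=g[100:262,200:212].mean(1);print([int(x) for x in p[::3]])
```

```text
t 14.85 pos [ 0.4865 -0.2114  0.0352] along 0.1804 across -0.0002 tip z 0.0182 open 0.006838795132054475 F [ 1.3 -1.3  3. ]
tool y heading -8.41 z [ 0.    -0.002 -1.   ]
[155, 154, 154, 155, 155, 155, 155, 155, 154, 155, 155, 154, 155, 155, 136, 119, 74, 66, 65, 74, 74, 75, 75, 74, 75, 74, 89, 92, 93, 93, 93, 92, 93, 93, 92, 92, 91, 72, 32, 34, 83, 42, 33, 34, 34, 82, 71, 39, 39, 38, 106, 89, 38, 38]
```

The pocket is staying with the camera, so the jaw is moving. Continuing to the end stop.

Call:
step_arm(steps=[[-0.6,0,0,0,0,0,1],[-0.6,0,0,0,0,0,1],[-0.4,0,0,0,0,0,1],[-0.2,0,0,0,0,0,1],[0,0,0,0,0,0,1]])

```text
clock: 15.52
tool_pos: [0.4843, -0.2268, 0.0352]
eef_rot: [0.756, 0.654, 0.0, 0.0]
contact_force: [1.2, 2.1, 4.8]
opening: 0.004
finger_force: 2.7
```

Call:
step_arm(steps=[[-0.4,0,0,0,0,0,1],[-0.4,0,0,0,0,0,1],[0,0,0,0,0,0,1],[0,0,0,0,0,0,1]])

```text
clock: 16.02
tool_pos: [0.4842, -0.227, 0.0353]
eef_rot: [0.754, 0.657, 0.004, -0.003]
contact_force: [0.8, 16.6, 8.2]
opening: 0.005
finger_force: 11.1
```

End stop reached (16.6 N against the push). I'll relieve the push and lift straight up.

Call:
step_arm(steps=[[0.4,0,0,0,0,0,1],[0.2,0,0,0,0,0,1],[0,0,-0.4,0,0,0,1],[0,0,-0.6,0,0,0,1],[0,0,-2,0,0,0,1],[0,0,-4,0,0,0,1],[0,0,-5,0,0,0,1],[0,0,-5,0,0,0,1]])

```text
clock: 17.02
tool_pos: [0.4816, -0.2303, 0.2058]
eef_rot: [0.757, 0.654, -0.002, -0.001]
contact_force: [0.3, -0.1, -0.1]
opening: 0.005
finger_force: 0.0
```

Run:
```python
from plant import r
from h import *;import cv2,pickle
s=r.get_state();rep(s)
d=pickle.load(open('d.pkl','rb'))
n=r.snapshot('wrist');w0=pickle.load(open('w.pkl','rb'))
g=cv2.cvtColor(n['pixels'],cv2.COLOR_RGB2GRAY).astype(float)
p=g[:,232:244].mean(1);e=np.gradient(p)
for v in np.where(abs(e)>8)[0]:
    print(v,int(e[v]),[round(float((ray(n,238,v,z)[:2]-C0)@-U),4) for z in(.066,.09,.103)])
# scene/side change
b=r.snapshot('side');q=cv2.absdiff(b['pixels'],d['side']['pixels']).max(2)
sd=cv2.cvtColor(b['pixels'],cv2.COLOR_RGB2GRAY).astype(int)
print('side column 240:',sd[200:276,236:246].mean(1).astype(int).tolist())
```

```text
t 17.025 pos [ 0.4816 -0.2303  0.2058] along 0.1998 across -0.0023 tip z 0.1888 open 0.0051423702852190995 F [ 0.3 -0.1 -0.1]
tool y heading -8.38 z [-0.004 -0.001 -1.   ]
19 17 [0.0687, 0.0728, 0.075]
20 30 [0.0694, 0.0735, 0.0756]
21 25 [0.0701, 0.0741, 0.0763]
22 14 [0.0709, 0.0748, 0.077]
110 -17 [0.1414, 0.1399, 0.139]
111 -29 [0.1423, 0.1407, 0.1398]
112 -20 [0.1432, 0.1415, 0.1406]
117 12 [0.1475, 0.1455, 0.1444]
118 8 [0.1484, 0.1463, 0.1451]
131 -10 [0.1599, 0.1569, 0.1553]
132 -17 [0.1608, 0.1577, 0.1561]
133 -13 [0.1617, 0.1585, 0.1568]
140 13 [0.168, 0.1644, 0.1624]
141 16 [0.1689, 0.1652, 0.1632]
143 -15 [0.1707, 0.1669, 0.1648]
144 -12 [0.1717, 0.1677, 0.1656]
149 14 [0.1763, 0.172, 0.1697]
150 13 [0.1772, 0.1728, 0.1705]
152 -15 [0.179, 0.1745, 0.1721]
153 -12 [0.18, 0.1754, 0.1729]
157 12 [0.1837, 0.1788, 0.1762]
158 24 [0.1846, 0.1797, 0.177]
159 15 [0.1856, 0.1806, 0.1779]
160 -8 [0.1865, 0.1814, 0.1787]
161 -21 [0.1875, 0.1823, 0.1795]
162 -14 [0.1884, 0.1832, 0.1804]
166 18 [0.1922, 0.1867, 0.1837]
167 23 [0.1932, 0.1876, 0.1845]
169 -19 [0.1951, 0.1893, 0.1862]
1
[... 151 characters left out ...]
2034]
190 8 [0.2156, 0.2082, 0.2043]
204 12 [0.2297, 0.2213, 0.2167]
205 17 [0.2307, 0.2222, 0.2176]
206 10 [0.2318, 0.2232, 0.2185]
236 -14 [0.2634, 0.2524, 0.2464]
237 -22 [0.2645, 0.2534, 0.2473]
238 -32 [0.2656, 0.2544, 0.2483]
239 -25 [0.2667, 0.2554, 0.2492]
240 -8 [0.2678, 0.2564, 0.2502]
343 21 [0.3931, 0.3719, 0.3605]
344 18 [0.3945, 0.3732, 0.3617]
side column 240: [39, 49, 68, 81, 76, 63, 62, 62, 62, 63, 62, 63, 62, 63, 63, 54, 36, 72, 116, 128, 109, 93, 91, 96, 101, 97, 97, 97, 97, 98, 97, 98, 98, 98, 86, 52, 35, 45, 44, 46, 48, 92, 130, 126, 128, 117, 94, 95, 95, 95, 95, 94, 94, 94, 94, 94, 89, 103, 127, 128, 128, 116, 96, 96, 95, 96, 95, 95, 95, 95, 99, 133, 167, 166, 145, 148]
```

Rib positions moved about 69 mm. Together with the hard stop, this puts the jaw at about 75 mm with the plate back up. I'll let the arm settle and hand in.

Call:
step_arm(steps=[[0,0,-3,0,0,0,1],[0,0,0,0,0,0,1],[0,0,0,0,0,0,1]])

```text
clock: 17.5
tool_pos: [0.4824, -0.2295, 0.2337]
eef_rot: [0.757, 0.654, -0.001, -0.001]
contact_force: [0.4, -0.9, 0.7]
opening: 0.004
finger_force: 0.0
```

```bash
python3 -c "
from plant import r
print(r.finish_job())"
```

```text
the job is handed in; nothing more can be done
None
```

I pushed the jaw beside the long-lens camera (the −y side) out to its end stop with the release held down, then let the release up and moved the arm clear. I handed the job in at 17.5 s; it returned no verdict, but the images put the jaw about 69 mm outward, fully open within measuring error.

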